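# Set out the dosing cup and open the safety cap of the size bottle

### The arm

A 6-joint arm with a two-finger parallel gripper is mounted at the origin on the work surface. World frame = base frame: x ahead of the robot, y to its left, z up, the work surface at z = 0. Lengths are in m, angles in rad, forces in N, time in s.
With the tool pointing down it reaches from about 0.35 to 0.775 m from the base axis. Payload 5.5 kg.
Tool frame: the origin (TCP) lies at the very end of the fingers, on their centre line; the grasp point (between the pads) lies 19 mm behind it; z points along the fingers, y is the line along which they close (so a half turn about z gives the same grasp; the last joint's range is limited). The gripper opens to 85 mm and grips with 20 to 120 N. Pads are 22 mm wide; open, the fingers measure 114 mm over their backs; the gripper's body (76 mm by 85 mm) begins 54 mm behind the grasp point. The pads swing forward as they close: fully open they stand 13 mm farther back than shut.
Start: joints at [1.189, 0.313, 0.046, 1.304, 0, 1.431], TCP at [0.138, 0.558, 0.231] pointing down, gripper open.
Joint ranges: [-2.76, 2.76], [-0.86, 1.69], [-1.03, 1.26], [-2.2, 2.34], [-1.47, 1.5], [-3.14, 3.14]. Speed limits (rad/s): [2.57, 2.57, 3.14, 3.14, 3.14, 3.14].

### API

Orientations are given as a unit quaternion [x, y, z, w].
In Python, from station import sensors, viewer, env, models gives the robot as it stands.
- The arm moves only by the tool play_rows, never from a script. Its argument "plan" is a list of rows, each an object of numbers: "tx", "ty", "tz": the shift along the tool's x, y, z in cm; "rx", "ry", "rz": the turn, a rotation vector about the tool's x, y, z in rad; "grip": the gripper command: -1 is shut, 1 is fully open, values between are in proportion. A call has 1 to 12 rows; each row is the pose to reach, as a shift and turn from the pose commanded when the call began, along the tool's axes at that moment; what a row does not reach only later rows make up. A row lasts 1/12 s, in which the tool goes at most 41.7 mm and 7.16 degrees, less where a joint would pass 70% of its speed; a pose out of reach is approached as far as the arm can. A call with a gripper value outside its range is refused whole. The fingers move at their own pace and stop on an object; "force" is the grip in N (left out, the last holds). Time passes only in rows, so rows that repeat a pose let the fingers close. It gives the time, the measured TCP pose, the force, the opening and the grip force at its end, in the units of the state.
- sensors.get_obs(): the state, without advancing time (a new reading comes with each control period).
- viewer.get_image(name): name is "side" or "top"; returns a dict with "frame" (384x512x3 uint8, red, green, blue), "vfov" (degrees; the focal length in pixels is half the picture's height over the tangent of half this angle, whatever the lens; pixels are square), "cx", "cy" (the principal point, pixels), "distortion" ([k1, k2, p1, p2, k3] as OpenCV has them; the pictures are not rectified), "world_from_camera" (4x4, takes a point from camera to world coordinates). Camera axes: x right, y down, z forward; pixel columns grow to the right and rows downward; lengths in m; the calibration is good to about 2 mm. A picture is of the moment at which its call begins. There is no depth.
- env.job_done(): hands the job in; it is judged then, once.
Trained networks look in a picture, given as the dict that the camera call returned (one of the last four; its "shot" number tells which), for a name from the list of things; names that differ only in an ending like _2 or _b are one class to them, and where a whole thing is asked for, a point or a joint stands for the part that bears it (a point fixed in the world has none). Each returns a list of dicts, best first, with "p" (0 to 1); they miss things now and then, are a little off and sometimes report something else, mostly with a low value. They report only what shows in the picture. A call takes as long as a camera call.
- models.trace(picture, label): "mask" (384x512 bool, what is visible of it) and "box" ([left, top, right, bottom] in pixels, round what is visible of it).
The state is a dict: "t": time; "joint_positions": joint angles; "joint_velocities": joint speeds; "effort": joint torques, N m; "position": TCP position; "orientation": TCP orientation; "force": force on the tool from outside, world axes, zero at the start; "ft_torque": the same for the moment, N m; "width": finger opening in m; "finger_force": force on a finger pad.
Only numpy, scipy, OpenCV 4.12 (cv2) and the standard library are available. Lean on these libraries where they do the work, as an engineer would, in place of code of your own. Each camera call takes 0.05 s, during which the arm holds its last target. There are 200 camera calls.

### The job

Get the bottle ready for measuring out: take the small hollow dosing cup from the three-compartment bin and stand it upright on the middle of the round cork coaster, let go of it, then push the bottle's safety cap down, twist it counter-clockwise while it is down until it is free of the neck, and lift it straight up. Finish while still holding the cap, level and still, directly over the open bottle and about 10 cm above where it sat; do not put it down or let go. Leave the collar and the stopper in their compartments and do not disturb the jar, the squeeze bottle and the tin.

Things in the scene. Friction and masses are not known exactly. Their poses are not given: they have to be found in the camera images.
- cup_center (a point): centre (half-way up) of the loose dosing cup: white plastic, open at the top, round, 34 mm outside diameter, 52 mm tall, 3 mm wall, about 30 g; starts upright in one of the three compartments of the bin (which one varies), standing 30 mm proud of the walls; z axis up along the cup
- bin: low grey fixed bin on the table, origin under its centre; 100 mm along its x, 260 mm along its y, walls 22 mm high and 4 mm thick, floor 4 mm thick; two dividers across y make three equal compartments with centres at y = -85, 0 and +85 mm; each holds one part
- collar_center (a point): centre of a loose white plastic ring, 42 mm outside, 28 mm hole, 16 mm high, lying in another compartment: leave it
- stopper_center (a point): centre of a loose solid wooden tapered stopper, 26 mm at the foot, 34 mm at the top, 28 mm high, in the remaining compartment: leave it
- coaster_top (a point): centre of the upper face of the fixed round cork coaster, 90 mm diameter, 8 mm thick, lying on the table
- bottle_mouth (a point): centre of the rim of the bottle's neck, 166 mm above the table on the bottle's upright axis, hidden under the cap at the start. Held down, the cap turns only counter-clockwise seen from above; anywhere from 50 to 125 degrees from its start (80 is best) it is free and lifts straight off; hard stop at 134. z up, x and y along the bottle's sides
- cap_center (a point): centre (half-way up) of the round grey ribbed push-and-turn cap: 47 mm diameter, 32 mm tall, 40 g, loose but locked on the neck at the start, lower edge 147 mm and flat top 179 mm above the table, centre 3 mm below the neck's rim. Pinch it from above across any diameter, on its upper 25 mm. z up; its x starts along the bottle's x (same after a half turn)
- jar: closed glass jar, 60 mm diameter, 85 mm high, origin under its centre: bystander
- squeeze: clear round squeeze bottle, 48 mm diameter, 140 mm high, origin under its centre: bystander
- tin: aluminium can, 72 mm diameter, 90 mm high, origin under its centre: bystander
- spring_seal (a joint): height (m) of the spring-loaded seal in the neck: about 0 with the cap at rest, negative as the cap is pushed down, +0.003 when the cap is off. It pushes the cap up with 5 N at rest and 1 N more per mm. Push the cap down at least 4 mm (9 N; 6 mm is comfortable; hard stop at 7 mm, 12 N) before it can turn, and keep it down for the first 45 degrees
- bottle: white square bottle, origin under its centre at table height; 80 mm square, shoulder narrowing from 76 mm diameter at height 115 mm to 42 mm at 137 mm; wedged in a fixed wooden bench cradle 110 mm square and 38 mm high, so it cannot move or turn

How it is judged:
On the way, in this order (a step that is already met when the one before it is completed fails the run):
1. the dosing cup stands upright on the coaster, let go (horizontal distance between cup_center and coaster_top below 0.028 m and z of cup_center in the frame of coaster_top below 0.031 m and angle between cup_center's own z axis and vertical below 0.1 rad and contact force between the fingers and cup below 0.05 N), for 0.1 s.
2. the cap is pushed down on the neck, at least 3.5 mm below rest (z of cap_center in the frame of bottle_mouth below -0.0065 m and angle between the x axis of cap_center and the x axis of bottle_mouth, either way round below 0.6 rad), for 0.05 s.
3. the cap is twisted at least 40 degrees while on the neck (angle between the x axis of cap_center and the x axis of bottle_mouth, either way round above 0.7 rad and z of cap_center in the frame of bottle_mouth below 0.008 m), for 0.05 s.
At the end, for the whole second after the job is handed in: Cap held in the fingers, still, touching nothing else, within 17 deg of level, within 30 mm of the bottle axis, 60 to 200 mm above where it sat; cup upright, free, centre within 28 mm of the coaster's; collar and stopper in the bin (all of step 1 and z of cap_center in the frame of bottle_mouth between 0.057 and 0.2 m and horizontal distance between cap_center and bottle_mouth below 0.03 m and angle between cap_center's own z axis and vertical below 0.3 rad and contact force between the fingers and cap above 1 N and contact force between bottle and cap below 0.05 N and linear speed of cap below 0.03 m/s and linear speed of cup below 0.02 m/s and horizontal distance between each of collar_center, stopper_center and bin below 0.13 m and height (world z) of each of collar_center, stopper_center below 0.03 m); the arm keeps its last pose, push and grip.
It fails at once if a bystander is moved by more than 30 mm (distance of any of jar, squeeze, tin from where it was at the start of the episode above 0.03 m).
It fails at once if the collar or the stopper is taken from its compartment (distance of any of collar_center, stopper_center from where it was at the start of the episode above 0.06 m).
It also fails if it takes over 48 s, if anything falls off the work surface, if the arm or the gripper's body presses on something with over 40 N, if the wrist force passes 120 N, or if a joint passes its speed limit or range.

## Working session

There is one attempt and no reset: what is moved stays moved. The work goes in short steps, Python scripts to look and compute and a tool call to move; the robot and the scene stay as the last step left them, time stands still between calls to the robot, and variables do not carry over. Pictures are saved under pics/ and viewed, at most 10 in all, crops included, and the job is handed in when it is done.

Besides the shell and the picture viewer there is one more tool, called after "Emit:" as name(argument=value, ...) on one line, values as JSON. play_rows: Moves the arm, as the interface text tells. Its arguments: {"type":"object","properties":{"plan":{"type":"array"},"force":{"type":"number"}},"required":["plan"]}

```bash
mkdir -p pics; ls; cat > h.py <<'E'
import numpy as np, cv2
from station import sensors, viewer, env, models
def ray(p,uv):
    H=p["frame"].shape[0]; f=H/2/np.tan(np.radians(p["vfov"])/2)
    K=np.array([[f,0,p["cx"]],[0,f,p["cy"]],[0,0,1]]); 
    n=cv2.undistortPoints(np.array(uv,float).reshape(-1,1,2),K,np.array(p["distortion"],float)).reshape(-1,2)
    T=np.array(p["world_from_camera"]); d=np.c_[n,np.ones(len(n))]@T[:3,:3].T
    return T[:3,3],d
def atz(p,uv,z):
    o,d=ray(p,uv); return o+d*((z-o[2])/d[:,2])[:,None]
def proj(p,X):
    H=p["frame"].shape[0]; f=H/2/np.tan(np.radians(p["vfov"])/2)
    K=np.array([[f,0,p["cx"]],[0,f,p["cy"]],[0,0,1]]); T=np.linalg.inv(np.array(p["world_from_camera"]))
    return cv2.projectPoints(np.array(X,float).reshape(-1,3),cv2.Rodrigues(T[:3,:3])[0],T[:3,3],K,np.array(p["distortion"],float))[0].reshape(-1,2)
E
python3 - <<'E'
from h import *
ims=[]
for n in("side","top"):
    p=viewer.get_image(n); ims.append(p["frame"])
    print(n,np.round(p["world_from_camera"],3).tolist(),p["vfov"])
    for l in["cup_center","bin","collar_center","stopper_center","coaster_top","cap_center","bottle","jar","squeeze","tin"]:
        r=models.trace(p,l)
        for q in r[:2]:
            m=q["mask"]; ys,xs=np.nonzero(m); c=[xs.mean(),ys.mean()]
            print(l,round(q["p"],2),np.round(q["box"]).tolist(),np.round(c,1),np.round(atz(p,[c],{"cup_center":.03,"cap_center":.175,"bottle":.1}.get(l,.01))[0],3))
    cv2.imwrite(f"pics/{n}0.png",p["frame"][:,:,::-1])
print(sensors.get_obs())
E
```

```text
pics
side [[0.907, -0.229, 0.353, 0.092], [-0.42, -0.529, 0.737, -0.976], [0.018, -0.817, -0.576, 0.911], [0.0, 0.0, 0.0, 1.0]] 42.40602655009759
cup_center 0.9 [290.0, 296.0, 308.0, 321.0] [300.5 306.5] [ 0.533 -0.284  0.03 ]
bin 0.89 [250.0, 250.0, 325.0, 336.0] [286.4 290.8] [ 0.535 -0.206  0.01 ]
bin 0.47 [277.0, 288.0, 293.0, 296.0] [284.8 290.4] [ 0.533 -0.203  0.01 ]
collar_center 0.58 [272.0, 255.0, 286.0, 269.0] [277.  263.1] [ 0.559 -0.104  0.01 ]
collar_center 0.42 [258.0, 158.0, 273.0, 179.0] [266.  169.4] [0.737 0.342 0.01 ]
stopper_center 0.56 [276.0, 286.0, 290.0, 296.0] [284.5 290.4] [ 0.532 -0.203  0.01 ]
coaster_top 0.77 [191.0, 219.0, 220.0, 240.0] [206.1 227.4] [0.437 0.118 0.01 ]
cap_center 0.59 [274.0, 254.0, 286.0, 274.0] [278.2 263.3] [ 0.476 -0.265  0.175]
cap_center 0.57 [259.0, 158.0, 275.0, 181.0] [265.6 169.4] [0.618 0.101 0.175]
bottle 0.58 [240.0, 177.0, 290.0, 228.0] [264.7 203.2] [0.592 0.047 0.1  ]
jar 0.81 [303.0, 216.0, 328.0, 247.0] [318.  231.2] [ 0.73  -0.029  0.01 ]
squeeze 0.71 [199.0, 137.0, 216.0, 175.0] [207.1 159.5] [0.572 0.487 0.01 ]
squ
[... 1085 characters left out ...]
itions': array([1.18935272e+00, 3.13153682e-01, 4.60881401e-02, 1.30360913e+00,
       6.38362324e-06, 1.43118972e+00]), 'joint_velocities': array([ 2.22471825e-03, -1.42875073e-03, -6.75597545e-04, -1.45535753e-03,
        1.01326091e-03,  5.50830000e-05]), 'effort': array([-1.73950662e-03, -4.80481410e+01,  2.98816341e+01,  4.07043390e-04,
       -1.50668857e-04,  1.80473023e-05]), 'position': array([0.1377277 , 0.55829389, 0.2313447 ]), 'orientation': array([1.20624051e-01, 9.92698260e-01, 5.95974403e-05, 1.25844360e-05]), 'force': array([-0.14360034, -0.00914734,  0.624579  ]), 'ft_torque': array([ 0.01874404,  0.08170477, -0.02459171]), 'finger_force': 0.0, 'width': 0.08522506962904161}
```

```bash
python3 - <<'E'
import cv2,numpy as np
t=cv2.imread("pics/top0.png");s=cv2.imread("pics/side0.png")
cv2.imwrite("pics/topc.png",cv2.resize(t[120:280,190:400],None,fx=3.75,fy=3.75,interpolation=cv2.INTER_CUBIC))
cv2.imwrite("pics/sidec.png",cv2.resize(s[135:345,180:400],None,fx=2.85,fy=2.85,interpolation=cv2.INTER_CUBIC))
E
```

```text
(no output)
```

View pics/topc.png

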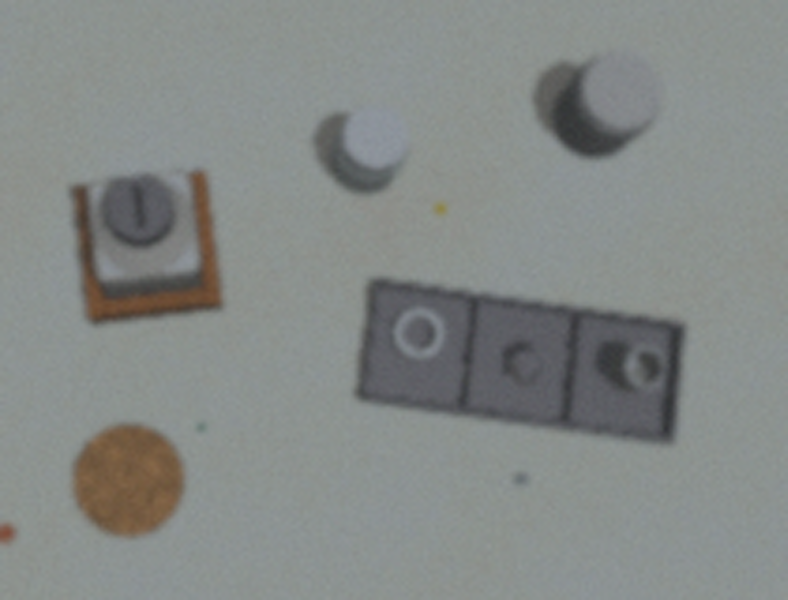

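View pics/sidec.png

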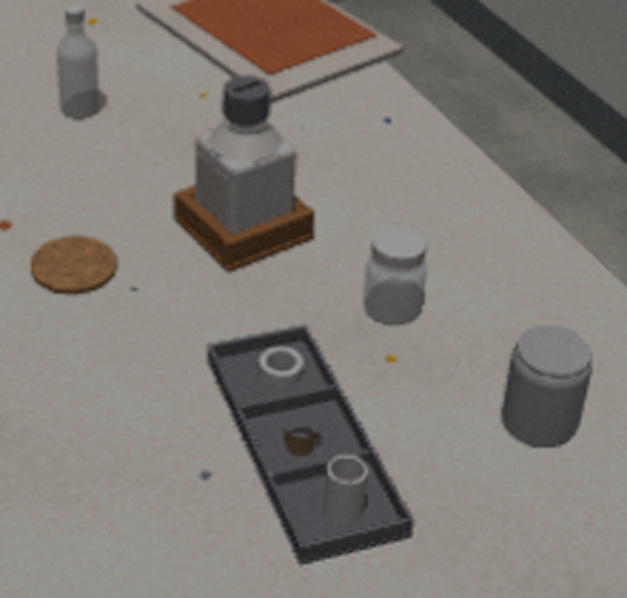

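The top crop shows the cup at crop (643,367), in the right-hand compartment. The collar is at (419,332), the stopper at (522,362), the coaster at (129,480) and the cap at (139,210). The side crop shows the cup rim at (348,470) and the cap top at about (247,88).

```bash
python3 - <<'E'
from h import *
import pickle
t=viewer.get_image("top"); s=viewer.get_image("side")
T=lambda x,y:[190+x/3.75-.37,120+y/3.75-.37]
S=lambda x,y:[180+x/2.85-.32,135+y/2.85-.32]
print("cup",atz(t,[T(643,367)],.056),atz(s,[S(348,470)],.056))
print("cap",atz(t,[T(139,210)],.179),atz(s,[S(247,89)],.179))
print("coaster",atz(t,[T(129,480)],.008),atz(s,[S(74,264)],.008))
b=atz(t,[T(372,280),T(685,322),T(672,440),T(358,398)],.022);print("bin",b,b.mean(0))
c=atz(t,[T(72,187),T(92,322),T(220,305),T(205,170)],.038);print("cradle",c,c.mean(0))
print(proj(t,[[.53,-.28,.056],[.61,.12,.179]]),sensors.get_obs()['t'])
E
```

```text
cup [[ 0.52847708 -0.2812636   0.056     ]] [[ 0.53283743 -0.2860958   0.056     ]]
cap [[0.62029431 0.11452734 0.179     ]] [[0.62517797 0.11166202 0.179     ]]
coaster [[0.4342431  0.12516662 0.008     ]] [[0.43696036 0.12156049 0.008     ]]
bin [[ 0.59909375 -0.06858159  0.022     ]
 [ 0.56961511 -0.32899847  0.022     ]
 [ 0.47250209 -0.31497372  0.022     ]
 [ 0.50267114 -0.05754121  0.022     ]] [ 0.53597052 -0.19252375  0.022     ]
cradle [[0.66725421 0.17682247 0.038     ]
 [0.55779606 0.15666374 0.038     ]
 [0.57365939 0.05518077 0.038     ]
 [0.68395998 0.06966519 0.038     ]] [0.62066741 0.11458304 0.038     ]
[[360.66889462 216.97984965]
 [224.48840576 179.42137664]] 1.2
```

```bash
cat >> h.py <<'E'
from scipy.spatial.transform import Rotation as R
def go(xyz,yaw=None,o=None):
    "shift (cm) and turn taking the measured pose to TCP xyz, pointing down, tool y at world yaw"
    o=o or sensors.get_obs(); r=R.from_quat(o["orientation"]); y=r.as_matrix()[:,1]; z0=r.as_matrix()[:,2]
    if yaw is None: yaw=np.arctan2(y[1],y[0])
    Y=np.array([np.cos(yaw),np.sin(yaw),0]); Z=np.array([0,0,-1.]); M=np.c_[np.cross(Y,Z),Y,Z]
    print("t",np.round(o["t"],2),"pos",np.round(o["position"],4),"yaw",round(float(np.arctan2(y[1],y[0])),3),"q",np.round(o["joint_positions"],2),"w",round(o["width"],4),"F",np.round(o["force"],1),"ff",o["finger_force"])
    print("txyz cm",np.round(r.inv().apply(np.array(xyz)-o["position"])*100,2),"r",np.round((r.inv()*R.from_matrix(M)).as_rotvec(),4))
E
python3 - <<'E'
from h import *
go([.42,.1,.24],.6); go([.53,-.284,.10],-.113)
E
```

```text
t 1.2 pos [0.1377 0.5583 0.2313] yaw 1.329 q [1.19 0.31 0.05 1.3  0.   1.43] w 0.0854 F [-0.5 -1.3 -0.2] ff 0.0
txyz cm [-38.38 -37.74  -0.87] r [ 2.00e-04 -1.00e-04  7.29e-01]
t 1.2 pos [0.1377 0.5583 0.2313] yaw 1.329 q [1.19 0.31 0.05 1.3  0.   1.43] w 0.0854 F [-0.5 -1.3 -0.2] ff 0.0
txyz cm [-58.26 -72.39  13.12] r [ 1.000e-04 -1.000e-04  1.442e+00]
```

Emit:
play_rows(plan=[{"tx":-19,"ty":-19,"tz":-0.9,"rz":0.36,"grip":1},{"tx":-19,"ty":-19,"tz":-0.9,"rz":0.36,"grip":1},{"tx":-19,"ty":-19,"tz":-0.9,"rz":0.36,"grip":1},{"tx":-19,"ty":-19,"tz":-0.9,"rz":0.36,"grip":1},{"tx":-19,"ty":-19,"tz":-0.9,"rz":0.36,"grip":1},{"tx":-19,"ty":-19,"tz":-0.9,"rz":0.36,"grip":1},{"tx":-38.4,"ty":-37.7,"tz":-0.9,"rz":0.73,"grip":1},{"tx":-38.4,"ty":-37.7,"tz":-0.9,"rz":0.73,"grip":1},{"tx":-38.4,"ty":-37.7,"tz":-0.9,"rz":0.73,"grip":1},{"tx":-38.4,"ty":-37.7,"tz":-0.9,"rz":0.73,"grip":1},{"tx":-38.4,"ty":-37.7,"tz":-0.9,"rz":0.73,"grip":1},{"tx":-38.4,"ty":-37.7,"tz":-0.9,"rz":0.73,"grip":1}])

```text
$.plan[0]: bad value
```

```bash
python3 - <<'E'
from h import *
go([.53,-.284,.10],-.113)
E
```

```text
t 1.2 pos [0.1377 0.5583 0.2313] yaw 1.329 q [1.19 0.31 0.05 1.3  0.   1.43] w 0.0854 F [-0.5 -1.3 -0.2] ff 0.0
txyz cm [-58.26 -72.39  13.12] r [ 1.000e-04 -1.000e-04  1.442e+00]
```

Emit:
play_rows(plan=[{"tx":-3,"ty":-3,"tz":0,"rx":0,"ry":0,"rz":0.06,"grip":1},{"tx":-38.4,"ty":-37.7,"tz":-0.9,"rx":0,"ry":0,"rz":0.73,"grip":1}])

```text
t: 1.37
position: [0.1808, 0.4874, 0.2312]
orientation: [0.212, 0.977, -0.0, -0.0]
force: [1.6, 0.0, 0.4]
width: 0.0855
finger_force: 0.0
```

```bash
python3 - <<'E'
from h import *
go([.42,.1,.24],.6)
E
```

```text
t 1.37 pos [0.1808 0.4874 0.2312] yaw 1.145 q [ 1.06  0.21 -0.1   1.27 -0.    1.49] w 0.0855 F [1.6 0.  0.4] ff 0.0
txyz cm [-37.8  -25.38  -0.87] r [-4.000e-04  2.000e-04  5.446e-01]
```

Emit:
play_rows(plan=[{"tx":-37.8,"ty":-25.4,"tz":-0.9,"rx":0,"ry":0,"rz":0.54,"grip":1},{"tx":-37.8,"ty":-25.4,"tz":-0.9,"rx":0,"ry":0,"rz":0.54,"grip":1},{"tx":-37.8,"ty":-25.4,"tz":-0.9,"rx":0,"ry":0,"rz":0.54,"grip":1},{"tx":-37.8,"ty":-25.4,"tz":-0.9,"rx":0,"ry":0,"rz":0.54,"grip":1},{"tx":-37.8,"ty":-25.4,"tz":-0.9,"rx":0,"ry":0,"rz":0.54,"grip":1},{"tx":-37.8,"ty":-25.4,"tz":-0.9,"rx":0,"ry":0,"rz":0.54,"grip":1},{"tx":-37.8,"ty":-25.4,"tz":-0.9,"rx":0,"ry":0,"rz":0.54,"grip":1},{"tx":-37.8,"ty":-25.4,"tz":-0.9,"rx":0,"ry":0,"rz":0.54,"grip":1},{"tx":-37.8,"ty":-25.4,"tz":-0.9,"rx":0,"ry":0,"rz":0.54,"grip":1},{"tx":-37.8,"ty":-25.4,"tz":-0.9,"rx":0,"ry":0,"rz":0.54,"grip":1},{"tx":-37.8,"ty":-25.4,"tz":-0.9,"rx":0,"ry":0,"rz":0.54,"grip":1},{"tx":-37.8,"ty":-25.4,"tz":-0.9,"rx":0,"ry":0,"rz":0.54,"grip":1}])

```text
t: 2.37
position: [0.4239, 0.0943, 0.2413]
orientation: [0.468, 0.884, -0.0, 0.002]
force: [0.5, -0.5, 0.0]
width: 0.0849
finger_force: 0.0
```

```bash
python3 - <<'E'
from h import *
go([.53,-.284,.10],-.113)
E
```

```text
t 2.37 pos [0.4239 0.0943 0.2413] yaw 0.596 q [ 0.04  0.04 -0.27  1.26 -0.    1.01] w 0.0849 F [ 0.5 -0.5  0. ] ff 0.0
txyz cm [-37.22 -12.49  14.24] r [0.0027 0.0027 0.7091]
```

Emit:
play_rows(plan=[{"tx":-37.2,"ty":-12.5,"tz":14.1,"rx":0,"ry":0,"rz":0.71,"grip":1},{"tx":-37.2,"ty":-12.5,"tz":14.1,"rx":0,"ry":0,"rz":0.71,"grip":1},{"tx":-37.2,"ty":-12.5,"tz":14.1,"rx":0,"ry":0,"rz":0.71,"grip":1},{"tx":-37.2,"ty":-12.5,"tz":14.1,"rx":0,"ry":0,"rz":0.71,"grip":1},{"tx":-37.2,"ty":-12.5,"tz":14.1,"rx":0,"ry":0,"rz":0.71,"grip":1},{"tx":-37.2,"ty":-12.5,"tz":14.1,"rx":0,"ry":0,"rz":0.71,"grip":1},{"tx":-37.2,"ty":-12.5,"tz":14.1,"rx":0,"ry":0,"rz":0.71,"grip":1},{"tx":-37.2,"ty":-12.5,"tz":14.1,"rx":0,"ry":0,"rz":0.71,"grip":1},{"tx":-37.2,"ty":-12.5,"tz":14.1,"rx":0,"ry":0,"rz":0.71,"grip":1},{"tx":-37.2,"ty":-12.5,"tz":14.1,"rx":0,"ry":0,"rz":0.71,"grip":1},{"tx":-37.2,"ty":-12.5,"tz":14.1,"rx":0,"ry":0,"rz":0.71,"grip":1},{"tx":-37.2,"ty":-12.5,"tz":14.1,"rx":0,"ry":0,"rz":0.71,"grip":1}])

```text
t: 3.37
position: [0.528, -0.2788, 0.0981]
orientation: [0.745, 0.668, -0.0, -0.001]
force: [-0.2, 0.3, 0.3]
width: 0.0855
finger_force: 0.0
```

```bash
python3 - <<'E'
from h import *
go([.53,-.284,.10],-.113)
p=viewer.get_image("side")
r=models.trace(p,"cup_center")
for q in r[:1]: print(q["p"],q["box"])
a=cv2.resize(p["frame"][225:345,220:380],None,fx=3.5,fy=3.5,interpolation=cv2.INTER_CUBIC)
cv2.imwrite("pics/s2.png",a[:,:,::-1])
E
```

```text
t 3.37 pos [ 0.528  -0.2788  0.0981] yaw -0.109 q [-0.62  0.43 -0.12  1.02  0.    1.06] w 0.0855 F [-0.2  0.3  0.3] ff 0.0
txyz cm [-0.49  0.25 -0.19] r [-0.0023 -0.0016  0.0041]
0.84 [290.3, 296.7, 309.4, 322.1]
```

View pics/s2.png

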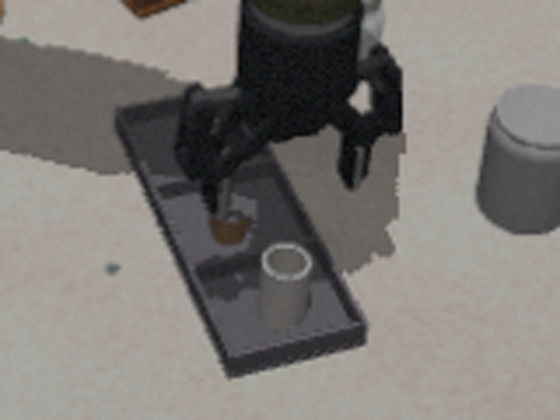

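The cup rim is at crop (287,263), i.e. pixel (302,300). The fingertips are at crop (222,205) and (358,185), above and astride it.

```bash
python3 - <<'E'
from h import *
p=viewer.get_image("side")
print(atz(p,[[302.9,280.7]],.111),atz(p,[[301.8,300]],.056))
go([.531,-.284,.028],-.113)
E
```

```text
[[ 0.53516923 -0.27932373  0.111     ]] [[ 0.53224291 -0.28726551  0.056     ]]
t 3.52 pos [ 0.5283 -0.2764  0.1004] yaw -0.105 q [-0.62  0.42 -0.12  1.03  0.    1.06] w 0.0854 F [-0.2  0.6  0.2] ff 0.0
txyz cm [-0.74  0.35  7.24] r [-0.0003 -0.0005  0.008 ]
```

Emit:
play_rows(plan=[{"tx":-0.7,"ty":0,"tz":2.5,"rx":0,"ry":0,"rz":0,"grip":1},{"tx":-0.7,"ty":0,"tz":5,"rx":0,"ry":0,"rz":0,"grip":1},{"tx":-0.7,"ty":0,"tz":7.2,"rx":0,"ry":0,"rz":0,"grip":1},{"tx":-0.7,"ty":0,"tz":7.2,"rx":0,"ry":0,"rz":0,"grip":1},{"tx":-0.7,"ty":0,"tz":7.2,"rx":0,"ry":0,"rz":0,"grip":-0.1},{"tx":-0.7,"ty":0,"tz":7.2,"rx":0,"ry":0,"rz":0,"grip":-0.5},{"tx":-0.7,"ty":0,"tz":7.2,"rx":0,"ry":0,"rz":0,"grip":-1},{"tx":-0.7,"ty":0,"tz":7.2,"rx":0,"ry":0,"rz":0,"grip":-1},{"tx":-0.7,"ty":0,"tz":7.2,"rx":0,"ry":0,"rz":0,"grip":-1},{"tx":-0.7,"ty":0,"tz":7.2,"rx":0,"ry":0,"rz":0,"grip":-1},{"tx":-0.7,"ty":0,"tz":7.2,"rx":0,"ry":0,"rz":0,"grip":-1},{"tx":-0.7,"ty":0,"tz":7.2,"rx":0,"ry":0,"rz":0,"grip":-1}], force=25)

```text
t: 4.52
position: [0.5289, -0.2852, 0.03]
orientation: [0.744, 0.669, 0.001, 0.001]
force: [0.5, 1.2, 6.9]
width: 0.0339
finger_force: 24.3
```

```bash
python3 - <<'E'
from h import *
go([.528,-.284,.228])
E
```

```text
t 4.52 pos [ 0.5289 -0.2852  0.03  ] yaw -0.106 q [-0.63  0.49 -0.21  0.87  0.    1.05] w 0.0339 F [0.5 1.2 6.9] ff 24.339933581650257
txyz cm [  0.08  -0.04 -19.8 ] r [ 0.0029  0.0011 -0.    ]
```

Emit:
play_rows(plan=[{"tx":0,"ty":0,"tz":-1,"rx":0,"ry":0,"rz":0,"grip":-1},{"tx":0,"ty":0,"tz":-3,"rx":0,"ry":0,"rz":0,"grip":-1},{"tx":0,"ty":0,"tz":-6,"rx":0,"ry":0,"rz":0,"grip":-1},{"tx":0,"ty":0,"tz":-9,"rx":0,"ry":0,"rz":0,"grip":-1},{"tx":0,"ty":0,"tz":-11,"rx":0,"ry":0,"rz":0,"grip":-1},{"tx":0,"ty":0,"tz":-12,"rx":0,"ry":0,"rz":0,"grip":-1},{"tx":0,"ty":0,"tz":-12,"rx":0,"ry":0,"rz":0,"grip":-1}])

```text
t: 5.1
position: [0.5292, -0.2857, 0.1515]
orientation: [0.744, 0.669, 0.001, 0.003]
force: [0.1, 0.3, 0.0]
width: 0.034
finger_force: 25.0
```

```bash
python3 - <<'E'
from h import *
go([.4355,.1235,.15],.5)
E
```

```text
t 5.1 pos [ 0.5292 -0.2857  0.1515] yaw -0.106 q [-0.63  0.39 -0.04  1.14  0.    1.05] w 0.034 F [0.1 0.3 0. ] ff 25.011122077703476
txyz cm [ 3.970e+01 -1.365e+01 -3.000e-02] r [ 0.004   0.0042 -0.606 ]
```

Emit:
play_rows(plan=[{"tx":2,"ty":-0.7,"tz":0,"rx":0,"ry":0,"rz":-0.03,"grip":-1},{"tx":5,"ty":-1.7,"tz":0,"rx":0,"ry":0,"rz":-0.1,"grip":-1},{"tx":8.5,"ty":-3,"tz":0,"rx":0,"ry":0,"rz":-0.16,"grip":-1},{"tx":12,"ty":-4.2,"tz":0,"rx":0,"ry":0,"rz":-0.22,"grip":-1},{"tx":16,"ty":-5.6,"tz":0,"rx":0,"ry":0,"rz":-0.28,"grip":-1},{"tx":20,"ty":-7,"tz":0,"rx":0,"ry":0,"rz":-0.34,"grip":-1},{"tx":24,"ty":-8.4,"tz":0,"rx":0,"ry":0,"rz":-0.4,"grip":-1},{"tx":28,"ty":-9.8,"tz":0,"rx":0,"ry":0,"rz":-0.46,"grip":-1},{"tx":31.5,"ty":-11,"tz":0,"rx":0,"ry":0,"rz":-0.5,"grip":-1},{"tx":35,"ty":-12,"tz":0,"rx":0,"ry":0,"rz":-0.55,"grip":-1},{"tx":38,"ty":-13,"tz":0,"rx":0,"ry":0,"rz":-0.6,"grip":-1},{"tx":39.5,"ty":-13.6,"tz":0,"rx":0,"ry":0,"rz":-0.6,"grip":-1}])

```text
t: 6.1
position: [0.432, 0.1254, 0.1467]
orientation: [0.511, 0.86, -0.0, -0.001]
force: [-0.4, -0.8, -0.4]
width: 0.0345
finger_force: 25.0
```

Emit:
play_rows(plan=[{"tx":0,"ty":0,"tz":0,"rx":0,"ry":0,"rz":0,"grip":-1},{"tx":0,"ty":0,"tz":2,"rx":0,"ry":0,"rz":0,"grip":-1},{"tx":0,"ty":0,"tz":4,"rx":0,"ry":0,"rz":0,"grip":-1},{"tx":0,"ty":0,"tz":6,"rx":0,"ry":0,"rz":0,"grip":-1},{"tx":0,"ty":0,"tz":6,"rx":0,"ry":0,"rz":0,"grip":-1},{"tx":0,"ty":0,"tz":6,"rx":0,"ry":0,"rz":0,"grip":-1}])

```text
t: 6.6
position: [0.4327, 0.1218, 0.0866]
orientation: [0.513, 0.858, -0.001, -0.002]
force: [0.6, 0.2, 0.7]
width: 0.0342
finger_force: 25.1
```

```bash
python3 - <<'E'
from h import *
p=viewer.get_image("side"); 
for l in("cup_center","coaster_top"):
  for q in models.trace(p,l)[:1]: print(l,q["p"],q["box"])
go([.4355,.1235,.036])
a=cv2.resize(p["frame"][150:270,130:290],None,fx=4,fy=4,interpolation=cv2.INTER_CUBIC)
cv2.imwrite("pics/s3.png",a[:,:,::-1])
E
```

```text
cup_center 0.64 [243.4, 176.2, 290.4, 228.7]
coaster_top 0.58 [191.3, 216.7, 222.1, 237.2]
t 6.75 pos [0.4352 0.1223 0.0889] yaw 0.493 q [ 0.1   0.18 -0.5   0.89  0.    1.17] w 0.034 F [ 0.3 -1.5  0.1] ff 25.051535926759243
txyz cm [0.1  0.08 5.29] r [ 0.0012  0.0005 -0.    ]
```

View pics/s3.png

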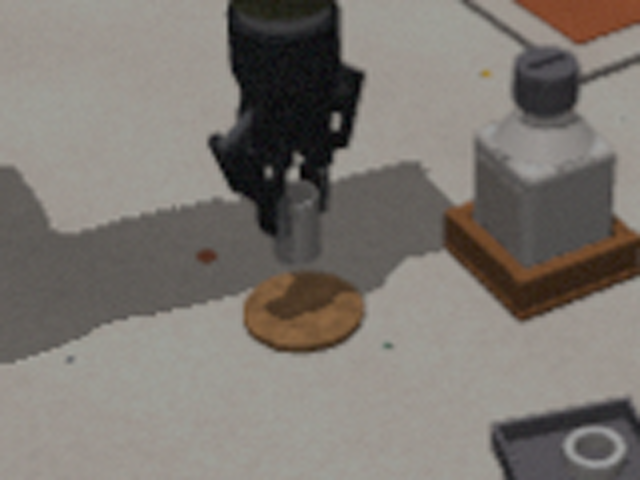

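The cup is held upright over the coaster. Its bottom centre is at crop (298,253) and the coaster centre at (304,307).

```bash
python3 - <<'E'
from h import *
p=viewer.get_image("side")
print(atz(p,[[204.4,213.0]],.063),atz(p,[[205.9,226.4]],.008))
go([.4355,.1235,.0345])
E
```

```text
[[0.43494635 0.11863943 0.063     ]] [[0.43910811 0.12535201 0.008     ]]
t 6.8 pos [0.4353 0.1223 0.0891] yaw 0.493 q [ 0.1   0.18 -0.5   0.89  0.    1.17] w 0.0341 F [ 0.5  0.8 -0.4] ff 25.051756538450718
txyz cm [0.1  0.06 5.46] r [ 0.0018  0.0007 -0.    ]
```

Emit:
play_rows(plan=[{"tx":0.2,"ty":0.3,"tz":2,"rx":0,"ry":0,"rz":0,"grip":-1},{"tx":0.2,"ty":0.3,"tz":4,"rx":0,"ry":0,"rz":0,"grip":-1},{"tx":0.2,"ty":0.3,"tz":4.9,"rx":0,"ry":0,"rz":0,"grip":-1},{"tx":0.2,"ty":0.3,"tz":5.2,"rx":0,"ry":0,"rz":0,"grip":-1},{"tx":0.2,"ty":0.3,"tz":5.4,"rx":0,"ry":0,"rz":0,"grip":-1},{"tx":0.2,"ty":0.3,"tz":5.5,"rx":0,"ry":0,"rz":0,"grip":-1},{"tx":0.2,"ty":0.3,"tz":5.5,"rx":0,"ry":0,"rz":0,"grip":-1},{"tx":0.2,"ty":0.3,"tz":5.5,"rx":0,"ry":0,"rz":0,"grip":-1}])

```text
t: 7.47
position: [0.4369, 0.1258, 0.034]
orientation: [0.513, 0.859, 0.001, 0.001]
force: [-0.3, -0.5, 1.7]
width: 0.034
finger_force: 25.2
```

Emit:
play_rows(plan=[{"tx":0,"ty":0,"tz":0,"rx":0,"ry":0,"rz":0,"grip":-0.1},{"tx":0,"ty":0,"tz":0,"rx":0,"ry":0,"rz":0,"grip":0.1},{"tx":0,"ty":0,"tz":0,"rx":0,"ry":0,"rz":0,"grip":0.4},{"tx":0,"ty":0,"tz":0,"rx":0,"ry":0,"rz":0,"grip":0.7},{"tx":0,"ty":0,"tz":0,"rx":0,"ry":0,"rz":0,"grip":0.7},{"tx":0,"ty":0,"tz":-1,"rx":0,"ry":0,"rz":0,"grip":0.7},{"tx":0,"ty":0,"tz":-3,"rx":0,"ry":0,"rz":0,"grip":0.7},{"tx":0,"ty":0,"tz":-7,"rx":0,"ry":0,"rz":0,"grip":1},{"tx":0,"ty":0,"tz":-11,"rx":0,"ry":0,"rz":0,"grip":1},{"tx":0,"ty":0,"tz":-15,"rx":0,"ry":0,"rz":0,"grip":1},{"tx":0,"ty":0,"tz":-19,"rx":0,"ry":0,"rz":0,"grip":1},{"tx":0,"ty":0,"tz":-20,"rx":0,"ry":0,"rz":0,"grip":1}])

```text
t: 8.47
position: [0.4387, 0.1261, 0.2394]
orientation: [0.513, 0.859, 0.003, 0.004]
force: [2.0, 0.1, 0.6]
width: 0.0856
finger_force: 0.0
```

```bash
python3 - <<'E'
from h import *
p=viewer.get_image("side"); 
for l in("cup_center","coaster_top"):
  for q in models.trace(p,l)[:1]: print(l,q["p"],q["box"])
go([.6215,.114,.235],.35)
a=cv2.resize(p["frame"][150:270,130:290],None,fx=4,fy=4,interpolation=cv2.INTER_CUBIC)
cv2.imwrite("pics/s4.png",a[:,:,::-1])
E
```

```text
cup_center 0.53 [198.6, 209.3, 211.0, 230.7]
coaster_top 0.83 [191.9, 217.4, 220.6, 238.5]
t 8.62 pos [0.4367 0.1258 0.2337] yaw 0.494 q [ 0.1   0.08 -0.24  1.25  0.    1.18] w 0.0854 F [-0.4  0.5 -0.8] ff 0.0
txyz cm [-9.8  15.71 -0.08] r [0.0024 0.0007 0.144 ]
```

View pics/s4.png

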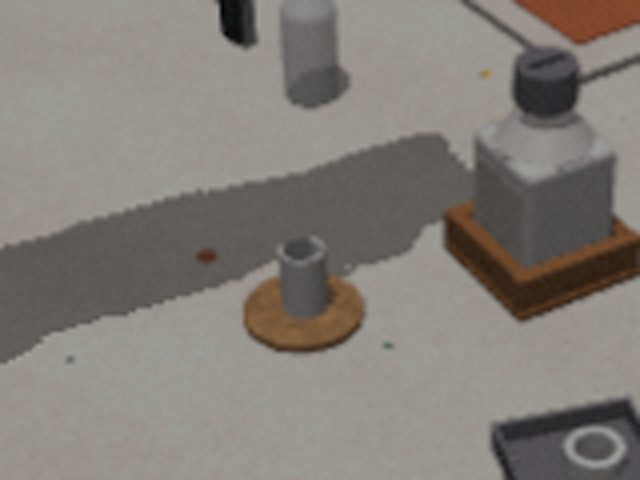

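The cup stands upright in the middle of the coaster: its rim is at crop (302,246) and the coaster centre at (304,310). The cap top is at about (547,62).

Emit:
play_rows(plan=[{"tx":-1,"ty":2,"tz":0,"rx":0,"ry":0,"rz":0.02,"grip":1},{"tx":-3,"ty":5,"tz":0,"rx":0,"ry":0,"rz":0.05,"grip":1},{"tx":-5.3,"ty":8.5,"tz":0,"rx":0,"ry":0,"rz":0.08,"grip":1},{"tx":-7.6,"ty":12,"tz":0,"rx":0,"ry":0,"rz":0.12,"grip":1},{"tx":-9.2,"ty":14.7,"tz":0,"rx":0,"ry":0,"rz":0.14,"grip":1},{"tx":-9.8,"ty":15.7,"tz":0,"rx":0,"ry":0,"rz":0.14,"grip":1},{"tx":-9.8,"ty":15.7,"tz":0,"rx":0,"ry":0,"rz":0.14,"grip":1},{"tx":-9.8,"ty":15.7,"tz":0,"rx":0,"ry":0,"rz":0.14,"grip":1}])

```text
t: 9.28
position: [0.6196, 0.1137, 0.2298]
orientation: [0.572, 0.82, -0.002, -0.002]
force: [-0.8, -0.8, 0.2]
width: 0.0853
finger_force: 0.0
```

```bash
python3 - <<'E'
from h import *
p=viewer.get_image("side"); 
print("cup",atz(p,[[130+302/4-.37,150+246/4-.37]],.060),"cap",atz(p,[[130+547/4-.37,150+62/4-.37]],.179))
go([.6215,.114,.16],.35)
a=cv2.resize(p["frame"][110:250,180:340],None,fx=4,fy=4,interpolation=cv2.INTER_CUBIC)
cv2.imwrite("pics/s5.png",a[:,:,::-1])
E
```

```text
cup [[0.44112683 0.13024256 0.06      ]] cap [[0.62710248 0.11551179 0.179     ]]
t 9.33 pos [0.6191 0.1139 0.2307] yaw 0.354 q [0.05 0.43 0.21 1.36 0.   1.27] w 0.0851 F [ 0.5  0.3 -0.3] ff 0.0
txyz cm [-0.08  0.26  7.07] r [-0.0044 -0.0015  0.0041]
```

View pics/s5.png

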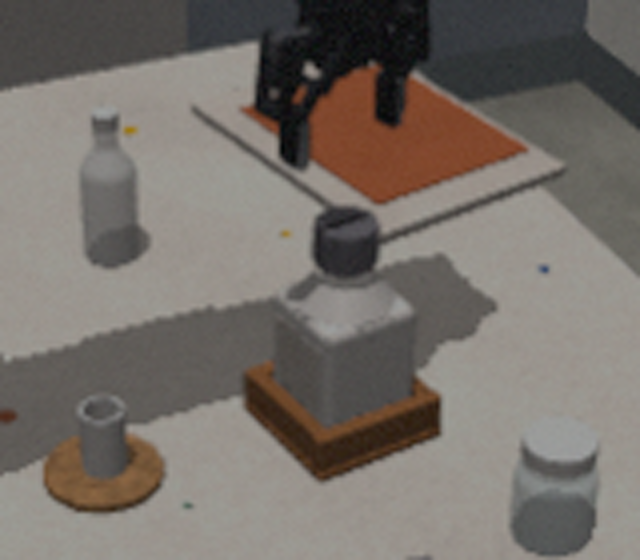

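The open fingers are astride the cap. The fingertips are at crop (295,160) and (390,120), and the cap top is at (346,222). The cup stays upright.

Emit:
play_rows(plan=[{"tx":-0.2,"ty":0.3,"tz":2,"rx":0,"ry":0,"rz":0,"grip":1},{"tx":-0.2,"ty":0.3,"tz":4.5,"rx":0,"ry":0,"rz":0,"grip":1},{"tx":-0.2,"ty":0.3,"tz":6.5,"rx":0,"ry":0,"rz":0,"grip":1},{"tx":-0.2,"ty":0.3,"tz":7.3,"rx":0,"ry":0,"rz":0,"grip":1},{"tx":-0.2,"ty":0.3,"tz":7.3,"rx":0,"ry":0,"rz":0,"grip":0.6},{"tx":-0.2,"ty":0.3,"tz":7.3,"rx":0,"ry":0,"rz":0,"grip":0.3},{"tx":-0.2,"ty":0.3,"tz":7.3,"rx":0,"ry":0,"rz":0,"grip":0.1},{"tx":-0.2,"ty":0.3,"tz":7.3,"rx":0,"ry":0,"rz":0,"grip":-0.2},{"tx":-0.2,"ty":0.3,"tz":7.3,"rx":0,"ry":0,"rz":0,"grip":-1},{"tx":-0.2,"ty":0.3,"tz":7.3,"rx":0,"ry":0,"rz":0,"grip":-1},{"tx":-0.2,"ty":0.3,"tz":7.3,"rx":0,"ry":0,"rz":0,"grip":-1},{"tx":-0.2,"ty":0.3,"tz":7.3,"rx":0,"ry":0,"rz":0,"grip":-1}], force=70)

```text
t: 10.33
position: [0.6247, 0.1132, 0.1617]
orientation: [0.572, 0.821, 0.001, 0.001]
force: [-1.9, 0.5, 5.6]
width: 0.0444
finger_force: 70.5
```

```bash
python3 - <<'E'
from h import *
go([.622,.113,.151])
E
```

```text
t 10.33 pos [0.6247 0.1132 0.1617] yaw 0.354 q [0.05 0.45 0.08 1.2  0.   1.27] w 0.0444 F [-1.9  0.5  5.6] ff 70.49994461238384
txyz cm [ 0.08 -0.26  1.07] r [ 0.0021  0.0004 -0.    ]
```

```bash
python3 - <<'E'
from h import *
p=viewer.get_image("side"); 
a=cv2.resize(p["frame"][130:200,225:315],None,fx=7,fy=7,interpolation=cv2.INTER_CUBIC)
cv2.imwrite("pics/s6.png",a[:,:,::-1])
E
```

```text
(no output)
```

View pics/s6.png

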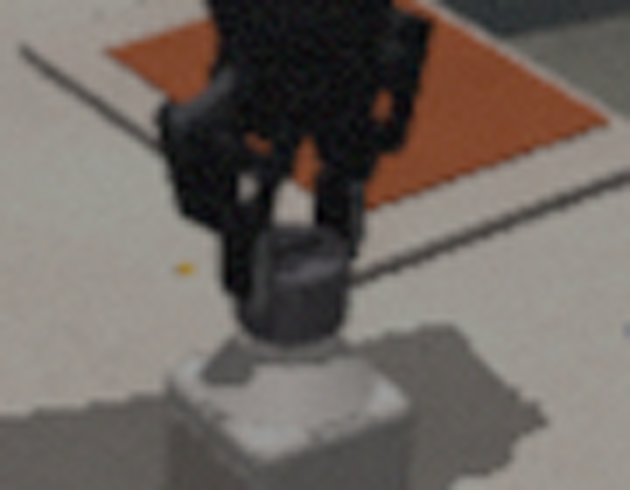

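The cap is pinched with the fingers a little high on it. The fingertips are at crop (238,295) and (352,258), and the cap spans rows 235–345. I'll regrip 5 mm lower.

Emit:
play_rows(plan=[{"tx":0,"ty":0,"tz":0,"rx":0,"ry":0,"rz":0,"grip":0.3},{"tx":0,"ty":0,"tz":0,"rx":0,"ry":0,"rz":0,"grip":0.6},{"tx":-0.2,"ty":-0.1,"tz":0.3,"rx":0,"ry":0,"rz":0,"grip":0.6},{"tx":-0.2,"ty":-0.1,"tz":0.6,"rx":0,"ry":0,"rz":0,"grip":0.6},{"tx":-0.2,"ty":-0.1,"tz":0.6,"rx":0,"ry":0,"rz":0,"grip":0.3},{"tx":-0.2,"ty":-0.1,"tz":0.6,"rx":0,"ry":0,"rz":0,"grip":0.1},{"tx":-0.2,"ty":-0.1,"tz":0.6,"rx":0,"ry":0,"rz":0,"grip":-0.3},{"tx":-0.2,"ty":-0.1,"tz":0.6,"rx":0,"ry":0,"rz":0,"grip":-1},{"tx":-0.2,"ty":-0.1,"tz":0.6,"rx":0,"ry":0,"rz":0,"grip":-1},{"tx":-0.2,"ty":-0.1,"tz":0.6,"rx":0,"ry":0,"rz":0,"grip":-1},{"tx":-0.2,"ty":-0.1,"tz":0.6,"rx":0,"ry":0,"rz":0,"grip":-1}], force=70)

```text
t: 11.3
position: [0.6242, 0.1109, 0.1542]
orientation: [0.572, 0.821, 0.0, 0.0]
force: [0.5, -0.6, 0.4]
width: 0.0452
finger_force: 71.4
```

Emit:
play_rows(plan=[{"tx":0,"ty":0,"tz":0.2,"rx":0,"ry":0,"rz":0,"grip":-1},{"tx":0,"ty":0,"tz":0.4,"rx":0,"ry":0,"rz":0,"grip":-1},{"tx":0,"ty":0,"tz":0.6,"rx":0,"ry":0,"rz":0,"grip":-1},{"tx":0,"ty":0,"tz":0.6,"rx":0,"ry":0,"rz":0,"grip":-1},{"tx":0,"ty":0,"tz":0.6,"rx":0,"ry":0,"rz":0,"grip":-1},{"tx":0,"ty":0,"tz":0.6,"rx":0,"ry":0,"rz":0,"grip":-1}])

```text
t: 11.8
position: [0.6243, 0.1109, 0.1497]
orientation: [0.571, 0.821, 0.001, 0.001]
force: [-2.4, 0.5, 9.7]
width: 0.0449
finger_force: 72.3
```

Emit:
play_rows(plan=[{"tx":0,"ty":0,"tz":0.1,"rx":0,"ry":0,"rz":0,"grip":-1},{"tx":0,"ty":0,"tz":0.2,"rx":0,"ry":0,"rz":0,"grip":-1},{"tx":0,"ty":0,"tz":0.2,"rx":0,"ry":0,"rz":0,"grip":-1},{"tx":0,"ty":0,"tz":0.2,"rx":0,"ry":0,"rz":0,"grip":-1}])

```text
t: 12.13
position: [0.6243, 0.1109, 0.1481]
orientation: [0.572, 0.821, 0.001, 0.001]
force: [-2.8, -0.1, 11.0]
width: 0.0454
finger_force: 72.3
```

Emit:
play_rows(plan=[{"tx":0,"ty":0,"tz":0,"rx":0,"ry":0,"rz":-0.05,"grip":-1},{"tx":0,"ty":0,"tz":0,"rx":0,"ry":0,"rz":-0.12,"grip":-1},{"tx":0,"ty":0,"tz":0,"rx":0,"ry":0,"rz":-0.2,"grip":-1},{"tx":0,"ty":0,"tz":0,"rx":0,"ry":0,"rz":-0.28,"grip":-1},{"tx":0,"ty":0,"tz":0,"rx":0,"ry":0,"rz":-0.36,"grip":-1},{"tx":0,"ty":0,"tz":0,"rx":0,"ry":0,"rz":-0.44,"grip":-1},{"tx":0,"ty":0,"tz":0,"rx":0,"ry":0,"rz":-0.52,"grip":-1},{"tx":0,"ty":0,"tz":0,"rx":0,"ry":0,"rz":-0.6,"grip":-1},{"tx":0,"ty":0,"tz":0,"rx":0,"ry":0,"rz":-0.68,"grip":-1},{"tx":0,"ty":0,"tz":0,"rx":0,"ry":0,"rz":-0.74,"grip":-1},{"tx":0,"ty":0,"tz":0,"rx":0,"ry":0,"rz":-0.74,"grip":-1},{"tx":0,"ty":0,"tz":0,"rx":0,"ry":0,"rz":-0.74,"grip":-1}])

```text
t: 13.13
position: [0.6257, 0.111, 0.1486]
orientation: [0.236, 0.972, 0.001, 0.002]
force: [0.7, 0.1, 9.6]
width: 0.0453
finger_force: 72.4
```

```bash
python3 - <<'E'
from h import *
o=sensors.get_obs();go([.622,.113,.151],.35+1.4,o);print(o["ft_torque"])
E
```

```text
t 13.13 pos [0.6257 0.111  0.1486] yaw 1.094 q [0.05 0.46 0.06 1.16 0.   0.53] w 0.0453 F [0.7 0.1 9.6] ff 72.36685942858458
txyz cm [ 0.42  0.01 -0.24] r [ 0.0012  0.0052 -0.6557]
[ 0.12607695 -0.06366206  0.0743454 ]
```

Emit:
play_rows(plan=[{"tx":0,"ty":0,"tz":0,"rx":0,"ry":0,"rz":-0.08,"grip":-1},{"tx":0,"ty":0,"tz":0,"rx":0,"ry":0,"rz":-0.16,"grip":-1},{"tx":0,"ty":0,"tz":0,"rx":0,"ry":0,"rz":-0.24,"grip":-1},{"tx":0,"ty":0,"tz":0,"rx":0,"ry":0,"rz":-0.32,"grip":-1},{"tx":0,"ty":0,"tz":0,"rx":0,"ry":0,"rz":-0.4,"grip":-1},{"tx":0,"ty":0,"tz":0,"rx":0,"ry":0,"rz":-0.48,"grip":-1},{"tx":0,"ty":0,"tz":0,"rx":0,"ry":0,"rz":-0.56,"grip":-1},{"tx":0,"ty":0,"tz":0,"rx":0,"ry":0,"rz":-0.64,"grip":-1},{"tx":0,"ty":0,"tz":0,"rx":0,"ry":0,"rz":-0.68,"grip":-1},{"tx":0,"ty":0,"tz":0,"rx":0,"ry":0,"rz":-0.68,"grip":-1}])

```text
t: 13.97
position: [0.6261, 0.1117, 0.1487]
orientation: [-0.103, 0.995, 0.001, 0.003]
force: [1.7, 2.6, 9.9]
width: 0.0448
finger_force: 72.4
```

```bash
python3 - <<'E'
from h import *
p=viewer.get_image("side"); 
a=cv2.resize(p["frame"][130:200,225:315],None,fx=7,fy=7,interpolation=cv2.INTER_CUBIC)
cv2.imwrite("pics/s7.png",a[:,:,::-1])
o=sensors.get_obs();go([.622,.113,.151],.35+1.4,o);print(o["ft_torque"])
E
```

```text
t 14.02 pos [0.6261 0.1116 0.1487] yaw 1.775 q [ 0.05  0.46  0.06  1.16  0.   -0.15] w 0.0452 F [ 1.5  3.3 10. ] ff 72.34457150101662
txyz cm [ 0.37  0.22 -0.23] r [0.0005 0.0063 0.0248]
[ 0.57759307 -0.29788513  0.02057717]
```

View pics/s7.png

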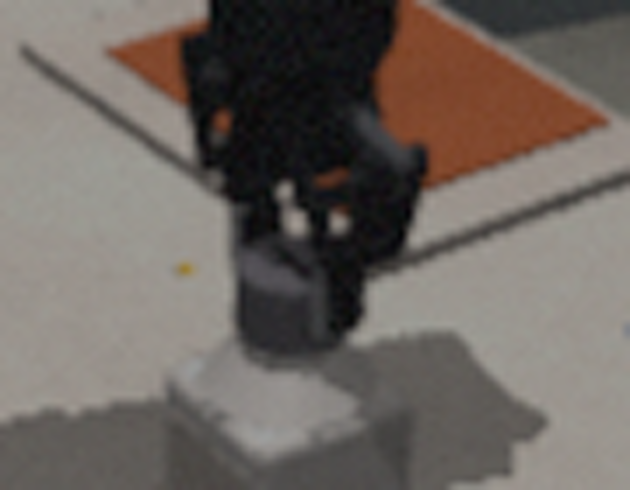

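The slot on the cap's top has turned. It now runs down to the right, around (300,262), so the cap turned with the fingers. Next is the lift.

Emit:
play_rows(plan=[{"tx":0,"ty":0,"tz":-0.4,"rx":0,"ry":0,"rz":0,"grip":-1},{"tx":0,"ty":0,"tz":-0.8,"rx":0,"ry":0,"rz":0,"grip":-1},{"tx":0,"ty":0,"tz":-1.4,"rx":0,"ry":0,"rz":0,"grip":-1},{"tx":0,"ty":0,"tz":-2.2,"rx":0,"ry":0,"rz":0,"grip":-1},{"tx":0,"ty":0,"tz":-3.4,"rx":0,"ry":0,"rz":0,"grip":-1},{"tx":0,"ty":0,"tz":-5,"rx":0,"ry":0,"rz":0,"grip":-1},{"tx":0,"ty":0,"tz":-7,"rx":0,"ry":0,"rz":0,"grip":-1},{"tx":0,"ty":0,"tz":-9,"rx":0,"ry":0,"rz":0,"grip":-1},{"tx":0,"ty":0,"tz":-10.2,"rx":0,"ry":0,"rz":0,"grip":-1},{"tx":0,"ty":0,"tz":-10.7,"rx":0,"ry":0,"rz":0,"grip":-1},{"tx":0,"ty":0,"tz":-10.7,"rx":0,"ry":0,"rz":0,"grip":-1},{"tx":0,"ty":0,"tz":-10.7,"rx":0,"ry":0,"rz":0,"grip":-1}])

```text
t: 15.02
position: [0.6235, 0.1106, 0.2521]
orientation: [-0.101, 0.995, -0.0, -0.001]
force: [0.3, 0.4, -0.9]
width: 0.0452
finger_force: 72.3
```

```bash
python3 - <<'E'
from h import *
p=viewer.get_image("side"); 
a=cv2.resize(p["frame"][110:250,180:340],None,fx=4,fy=4,interpolation=cv2.INTER_CUBIC)
cv2.imwrite("pics/s8.png",a[:,:,::-1])
o=sensors.get_obs();go([.622,.113,.151],.35+1.4,o);print(o["ft_torque"])
E
```

```text
t 15.07 pos [0.6232 0.1107 0.2516] yaw 1.774 q [ 0.05  0.43  0.26  1.41 -0.   -0.15] w 0.0455 F [-0.2  0.1 -1.5] ff 72.34604872763157
txyz cm [ 0.05  0.25 10.06] r [ 0.0002 -0.0025  0.0239]
[-0.00345852 -0.00472483 -0.01426157]
```

View pics/s8.png

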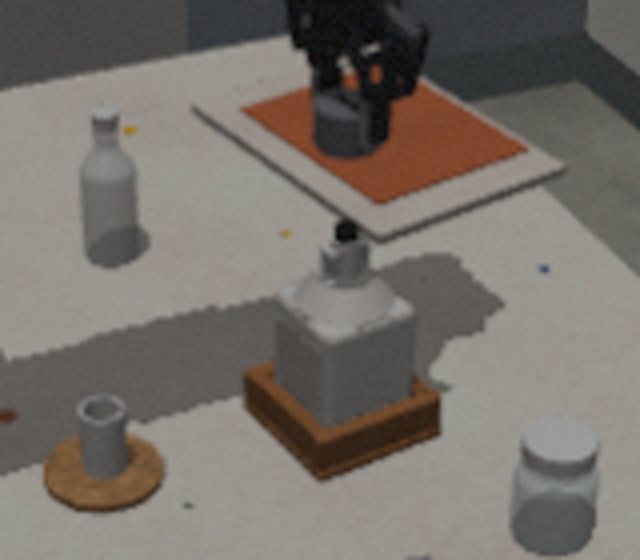

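The cap is off and level in the fingers at crop (345,122), above the open neck at (346,245). The cup is still upright on the coaster.

Emit:
play_rows(plan=[{"tx":0,"ty":0,"tz":0,"rx":0,"ry":0,"rz":0,"grip":-1},{"tx":0,"ty":0,"tz":0,"rx":0,"ry":0,"rz":0,"grip":-1},{"tx":0,"ty":0,"tz":0,"rx":0,"ry":0,"rz":0,"grip":-1},{"tx":0,"ty":0,"tz":0,"rx":0,"ry":0,"rz":0,"grip":-1}])

```text
t: 15.4
position: [0.6237, 0.1108, 0.2525]
orientation: [-0.101, 0.995, 0.0, -0.0]
force: [0.4, -0.5, 0.4]
width: 0.045
finger_force: 72.3
```

```bash
python3 -c "
from h import *
print(env.job_done())"
```

```text
the job is handed in; nothing more can be done
None
```

I handed the job in at about 15.4 s, with no verdict returned: the cup is standing released on the coaster, and the cap is unscrewed and held level and still about 10 cm above the open bottle.

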